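# Unhook the footed lamp bracket

### The arm

A 7-joint arm with a two-finger parallel gripper is mounted at the origin on the work surface. World frame = base frame: x ahead of the robot, y to its left, z up, the work surface at z = 0. Lengths are in m, angles in rad, forces in N, time in s.
With the tool pointing down it reaches from about 0.425 to 0.925 m from the base axis. Payload 6.8 kg.
Tool frame: the origin (TCP) lies between the finger pads; the fingertips stand 22 mm ahead of it and the grasp point (between the pads) lies 3 mm ahead of it; z points along the fingers, y is the direction in which the jaws open and shut (so a half turn about z gives the same grasp; the last joint's range is limited). The gripper opens to 85 mm and grips with 20 to 120 N. Pads are 22 mm wide; open, the fingers measure 114 mm over their backs; the gripper's body (76 mm by 85 mm) begins 54 mm behind the grasp point. The pads swing forward as they close: fully open they stand 13 mm farther back than shut.
Start: joints at [-1.297, 0.477, 0.022, 1.555, -0.011, 1.109, -0.083], TCP at [0.251, 0.626, 0.253] pointing down, gripper open.
Joint ranges: [-2.96, 2.96], [-0.34, 2.1], [-1.41, 1.46], [0.24, 2.44], [-1.37, 4.51], [0.17, 1.92], [-2.96, 2.96]. Speed limits (rad/s): [2.39, 2.39, 3.14, 3.14, 3.14, 3.14, 3.14].

### API

Orientations are given as a unit quaternion [w, x, y, z].
In Python, from station import bot gives the robot as it stands. The module is installed in compiled form; this text tells all that it offers.
- The arm moves only by the tool drive_tool, never from a script. Its argument "series" is one flat list of numbers, 7 for each row, row after row: the opening, from -1 (shut) to 1 (fully open), then the shift along the tool's x, y, z in mm, then the turn, a rotation vector about the tool's x, y, z in rad. In form: [jaw, x, y, z, wx, wy, wz, jaw, x, y, z, wx, wy, wz, ...]. A call has 1 to 12 rows; each row shifts and turns the commanded pose from where the row before left it, along the tool's axes as they then stand; what a row does not reach is not made up. A row lasts 1/8 s, in which the tool goes at most 62.5 mm and 10.7 degrees, less where a joint would pass 70% of its speed; a pose out of reach is approached as far as the arm can. A call with a gripper value outside its range is refused whole. The fingers move at their own pace and stop on an object; "force" is the grip in N (left out, the last holds). Time passes only in rows, so rows that do not move let the fingers close. It gives the time, the measured TCP pose, the force and the opening at its end, in the units of the state.
- bot.get_obs(): the state, without advancing time (a new reading comes with each control period).
- bot.read_camera(name): name is "scene" or "side" or "wrist"; returns a dict with "pixels" (400x640x3 uint8, blue, green, red), "camera_matrix" (3x3 intrinsics, pixels), "distortion" ([k1, k2, p1, p2, k3] as OpenCV has them; the pictures are not rectified), "rvec" (rotation vector, rad) and "tvec" (3), from world to camera coordinates, as OpenCV has them. Camera axes: x right, y down, z forward; pixel columns grow to the right and rows downward; lengths in m; the calibration is good to about 2 mm. A picture is of the moment at which its call begins. There is no depth.
- bot.hand_in(): hands the job in, once; it reports no verdict.
The state is a dict: "t": time; "q": joint angles; "joint_vel": joint speeds; "joint_torque": joint torques, N m; "eef_pos": TCP position; "tool_rot": TCP orientation; "contact_force": force on the tool from outside, world axes, zero at the start; "torque": the same for the moment, N m; "gripper_width": opening from 0.0 (shut) to 1.0 (fully open).
Only numpy, scipy, OpenCV 4.12 (cv2) and the standard library are available. Lean on these libraries where they do the work, as an engineer would, in place of code of your own. Each camera call takes 0.05 s, during which the arm holds its last target. There are 200 camera calls.

### The job

Two bare aluminium lamp parts hang on barbed drying hooks on the bench. Take the one with the flat foot (not the one with the round lamp disc) off its hook: raise it, tilt its top back toward the post so that its window passes up over the barb, and bring it clear. Stand it upright on its foot in the middle of the round steel plate without dropping it, and leave the other part hanging where it is.

Things in the scene. Friction and masses are not known exactly. Their poses are not given: they have to be found in the camera images.
- bracket_mid (a point): Centre of the footed bracket (250 g, 160 mm tall) and of its window. Upright plate 70 wide (y), 8 thick (x); window 50 wide, 60 high; above it a 50 high band to grip across the 8 mm; flat foot 56 x 70 x 10 at the bottom. x points out along the hook arm (within 3 deg), z up. Hangs loose by the window top. Held level it cannot pass the barb; tilted 40 deg, top to the post, it has 10 mm to spare.
- stand: Fixed hook stand of the footed bracket. Origin: post axis at bench level. Base 100 x 90 x 12 mm. Flat steel hook 14 wide, 6 thick along own +x: level arm from the post's top, upper face 160 high; 125 out it turns up, leaning 12 deg outward, to a tip 140 out, 223 high; barb at the tip points back and down to 126 out, 209 high. A like stand holds the other part, some 0.5 m to one side.
- lamp_mid (a point): Window centre of the other part, which stays hanging on the second stand: same window plate and grip band (70 wide, 8 mm thick), but below the window a round lamp disc of 74 mm diameter and no foot. z up; it reaches from 105 mm below this point to 80 above.
- plate: Round steel plate lying on the bench, 150 mm diameter, 10 thick, fixed. Origin at the centre of its underside, z up.
Not all that is in view belongs to the job. What is shaped like the part that bears bracket_mid but blue is not meant.

How it is judged:
At the end, for the whole second after the job is handed in: The footed bracket stands upright (within 10 degrees) on its foot on the round plate, its centre within 30 mm of the plate's centre, at rest and released; the lamp part hangs on its own hook within 25 mm of where it was (horizontal distance between bracket_mid and plate below 0.03 m and z of bracket_mid in the frame of plate between 0.084 and 0.096 m and angle between bracket_mid's own z axis and vertical below 0.17 rad and linear speed of bracket below 0.03 m/s and distance of lamp_mid from where it was at the start of the episode below 0.025 m); the robot touches nothing.
It fails at once if the bracket falls freely (faster than 0.45 m/s with no finger on it, a drop of about 10 mm) (linear speed of bracket above 0.45 m/s and contact force between bracket and the fingers below 0.2 N).
It fails at once if the other part is pushed more than 25 mm from where it hung (distance of lamp_mid from where it was at the start of the episode above 0.025 m).
It also fails if it takes over 51 s, if anything falls off the work surface, if the arm or the gripper's body presses on something with over 40 N, if the wrist force passes 120 N, or if a joint passes its speed limit or range.

## Working session

There is one attempt and no reset: what is moved stays moved. The work goes in short steps, Python scripts to look and compute and a tool call to move; the robot and the scene stay as the last step left them, time stands still between calls to the robot, and variables do not carry over. Pictures are saved under pics/ and viewed, about 8 in all and at most 12, crops included, and the job is handed in when it is done.

Besides the shell and the picture viewer there is one more tool, called after "Call:" as name(argument=value, ...) on one line, values as JSON. drive_tool: Moves the arm, as the interface text tells. Its arguments: {"type":"object","properties":{"series":{"type":"array"},"force":{"type":"number"}},"required":["series"]}

```bash
mkdir -p pics
cat > h.py <<'E'
import numpy as np, cv2
from station import bot
from scipy.spatial.transform import Rotation as R
def cam(n,save=None):
    c=bot.read_camera(n); 
    if save: cv2.imwrite('pics/'+save,c['pixels'])
    return c
def ray(c,uv):
    p=cv2.undistortPoints(np.array([[uv]],float),np.array(c['camera_matrix']),np.array(c['distortion'])).ravel()
    Rm=cv2.Rodrigues(np.array(c['rvec'],float))[0]; t=np.array(c['tvec'],float).ravel()
    d=Rm.T@np.array([p[0],p[1],1]); return -Rm.T@t, d/np.linalg.norm(d)
def atz(c,uv,z):
    o,d=ray(c,uv); return o+d*(z-o[2])/d[2]
def tri(*cu):
    A=np.zeros((3,3));b=np.zeros(3);rs=[ray(c,u) for c,u in cu]
    for o,d in rs:
        P=np.eye(3)-np.outer(d,d);A+=P;b+=P@o
    x=np.linalg.solve(A,b); return x,[np.linalg.norm((np.eye(3)-np.outer(d,d))@(x-o)) for o,d in rs]
def proj(c,X):
    return cv2.projectPoints(np.array(X,float).reshape(-1,1,3),np.array(c['rvec'],float),np.array(c['tvec'],float),np.array(c['camera_matrix']),np.array(c['distortion']))[0].reshape(-1,2)
E
python3 - <<'E'
from h import *
import pickle
np.set_printoptions(precision=4,suppress=True)
C={n:cam(n,n+'0.png') for n in('scene','side')}
pickle.dump(C,open('c0.pkl','wb'))
for n in C: print(n,ray(C[n],(320,200)))
o=bot.get_obs();print(o)
E
```

```text
scene (array([1.0637, 0.2777, 0.836 ]), array([-0.5881, -0.2927, -0.754 ]))
side (array([0.4501, 0.8465, 0.6346]), array([ 0.0398, -0.845 , -0.5333]))
{'t': 0.1, 'q': array([-1.2971,  0.4778,  0.0224,  1.5563, -0.0115,  1.1093, -0.0831]), 'joint_vel': array([ 0.0012, -0.001 ,  0.0017, -0.0024, -0.0001, -0.0003,  0.0009]), 'joint_torque': array([  0.0049, -59.7764,   1.614 , -28.1956,   0.0129,   0.0051,
        -0.    ]), 'eef_pos': array([0.2513, 0.6259, 0.2524]), 'tool_rot': array([-0.0001,  0.1897,  0.9818, -0.0008]), 'contact_force': array([-0.2934, -0.2206,  0.3031]), 'torque': array([ 0.0103, -0.0386, -0.0704]), 'gripper_width': 0.9993847651685389}
```

View pics/scene0.png

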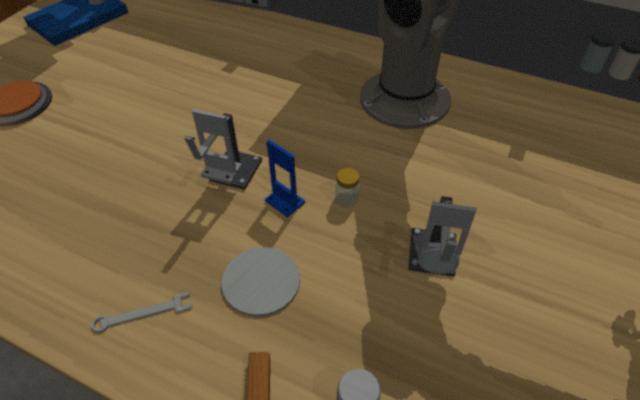

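View pics/side0.png

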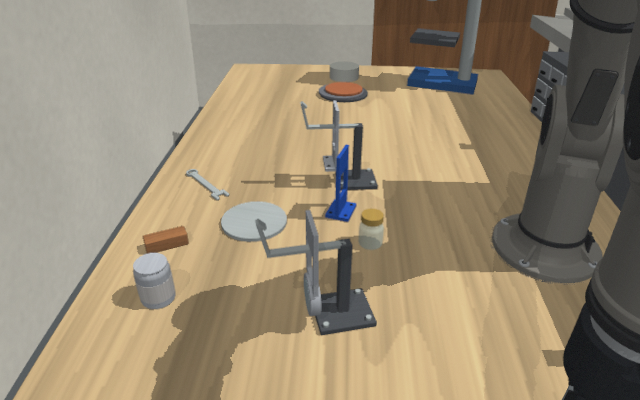

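Scene view: the footed bracket hangs at about (215,145), the lamp part at (448,240), the blue decoy at (284,180) and the plate at (261,281). In the side view the bracket is at (336,135), the lamp part at (312,265) and the plate at (254,220).

Run:
```python
import cv2,numpy as np
a=cv2.imread('pics/scene0.png')[95:200,175:275]; b=cv2.imread('pics/side0.png')[90:195,290:390]
z=lambda i:cv2.convertScaleAbs(cv2.resize(i,None,fx=4,fy=4,interpolation=cv2.INTER_CUBIC),alpha=1.5)
cv2.imwrite('pics/crop1.png',np.hstack([z(a),z(b)]))
```

```text
(no output)
```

View pics/crop1.png

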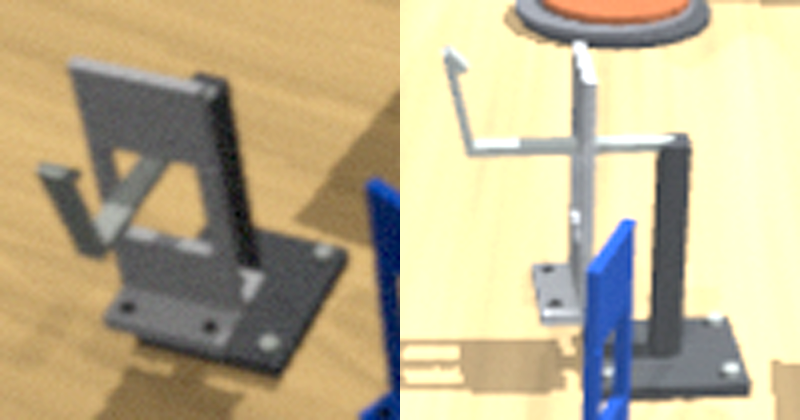

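Run:
```python
from h import *
import pickle
np.set_printoptions(precision=4,suppress=True)
C=pickle.load(open('c0.pkl','rb'));s,d=C['scene'],C['side']
S=lambda x,y:(175+x/4,95+y/4); D=lambda x,y:(290+(x-400)/4,90+y/4)
for n,a,b,z in [('far',(72,62),(580,45),.21),('near',(213,92),(590,80),.21),('bend',(92,250),(470,152),.157),('tip',(58,170),(455,53),.223),('posttop',(210,80),(675,138),.16),('baseFR',(275,372),(748,390),0.01)]:
    print(n,*tri((s,S(*a)),(d,D(*b))),'atz',atz(s,S(*a),z),atz(d,D(*b),z))
# plate ellipse
for n,box in (('scene',(215,240,305,320)),('side',(215,198,292,242))):
    im=C[n]['pixels']; x0,y0,x1,y1=box; r=im[y0:y1,x0:x1].astype(int)
    m=((r.max(2)-r.min(2))<28).astype(np.uint8); 
    k,l,st,ce=cv2.connectedComponentsWithStats(m); i=1+np.argmax(st[1:,4])
    cn=max(cv2.findContours((l==i).astype(np.uint8),0,2)[0],key=cv2.contourArea).reshape(-1,2)+[x0,y0]
    P=np.array([atz(C[n],p,.01)[:2] for p in cv2.convexHull(cn.astype(np.int32)).reshape(-1,2)])
    print(n,st[i],cv2.minEnclosingCircle(P.astype(np.float32)))
```

```text
far [ 0.4685 -0.2915  0.2041] [np.float64(6.237120009642136e-05), np.float64(6.237120009650607e-05)] atz [ 0.4741 -0.2862  0.21  ] [ 0.4682 -0.2762  0.21  ]
near [ 0.4622 -0.2136  0.2106] [np.float64(0.0020746371101234592), np.float64(0.002074637110123533)] atz [ 0.4643 -0.2121  0.21  ] [ 0.4611 -0.2198  0.21  ]
bend [ 0.5329 -0.2475  0.151 ] [np.float64(0.0006611048442316794), np.float64(0.000661104844231654)] atz [ 0.5368 -0.2435  0.157 ] [ 0.5322 -0.2326  0.157 ]
tip [ 0.5424 -0.2453  0.2137] [np.float64(0.0013993461006018316), np.float64(0.0013993461006018028)] atz [ 0.5519 -0.2362  0.223 ] [ 0.5399 -0.2244  0.223 ]
posttop [ 0.4086 -0.2582  0.1589] [np.float64(0.000524491997335289), np.float64(0.0005244919973352805)] atz [ 0.409  -0.2578  0.16  ] [ 0.409  -0.2545  0.16  ]
baseFR [ 0.3722 -0.274  -0.057 ] [np.float64(0.03348569589795141), np.float64(0.03348569589795135)] atz [ 0.4596 -0.2095  0.01  ] [ 0.357  -0.2104  0.01  ]
scene [   6    7   79   70 4310] ((0.6475800275802612, -0.05657152459025383), 0.07741892337799072)
side [   6    3   66   41 2106] ((0.6389739513397217, -0.047737088054418564), 0.08218763023614883)
```

```bash
cat >> h.py <<'E'
def pose():
    o=bot.get_obs(); q=o['tool_rot']; return np.array(o['eef_pos']),R.from_quat([q[1],q[2],q[3],q[0]])
def tool(yaw,tilt=0):
    # tool y along bracket x (yaw), z down; tilt>0: bracket top goes back to the post
    return R.from_euler('z',yaw)*R.from_euler('y',-tilt)*R.from_matrix(np.array([[0,1,0],[1,0,0],[0,0,-1.]]))
def alt(r): return r*R.from_euler('z',np.pi)
def plan(p0,r0,p1,r1,n):
    w=(r0.inv()*r1).as_rotvec()/n
    M=sum((R.from_rotvec(w*k).as_matrix() for k in range(n)),np.zeros((3,3)))
    d=np.linalg.solve(M,r0.inv().apply(p1-p0))*1000
    print(n,'x',np.round(d,1).tolist(),np.round(w,4).tolist()); return p1,r1
E
python3 - <<'E'
from h import *
p,r=pose(); print(p,r.as_matrix())
y=np.radians(5)
best=min([tool(y),alt(tool(y))],key=lambda t:(r.inv()*t).magnitude())
print(np.degrees((r.inv()*best).magnitude()))
P=p+[0,0,.15]; print('up'); plan(p,r,P,r,4)
az=lambda d:tool(np.radians(d)) if (r.inv()*tool(np.radians(68))).magnitude()<1 else alt(tool(np.radians(d)))
plan(P,r,np.array([.53,.2,.4]),az(30),10)
plan(np.array([.53,.2,.4]),az(30),np.array([.47,-.25,.33]),az(5),10)
E
```

```text
[0.25131213 0.62594254 0.25240177] [[-9.28003481e-01  3.72571179e-01 -5.05090154e-04]
 [ 3.72571499e-01  9.28002102e-01 -1.60542698e-03]
 [-1.29411097e-04 -1.67802402e-03 -9.99998584e-01]]
63.12576367957503
up
4 x [-0.0, -0.1, -37.5] [0.0, 0.0, 0.0]
10 x [-49.4, -15.8, 0.3] [-0.0002, 0.0001, 0.0665]
10 x [-41.0, -20.3, 7.0] [0.0, 0.0, 0.0436]
```

Call:
drive_tool(series=[0.1,0,0,-37.5,0,0,0,0.1,0,0,-37.5,0,0,0,0.1,0,0,-37.5,0,0,0,0.1,0,0,-37.5,0,0,0], force=60)

```text
t: 0.6
eef_pos: [0.2514, 0.6261, 0.404]
tool_rot: [-0.0, 0.19, 0.982, -0.0]
contact_force: [0.1, -0.2, -0.2]
gripper_width: 0.551
```

Call:
drive_tool(series=[0.1,-49.4,-15.8,0,0,0,0.0665,0.1,-49.4,-15.8,0,0,0,0.0665,0.1,-49.4,-15.8,0,0,0,0.0665,0.1,-49.4,-15.8,0,0,0,0.0665,0.1,-49.4,-15.8,0,0,0,0.0665,0.1,-49.4,-15.8,0,0,0,0.0665,0.1,-49.4,-15.8,0,0,0,0.0665,0.1,-49.4,-15.8,0,0,0,0.0665,0.1,-49.4,-15.8,0,0,0,0.0665,0.1,-49.4,-15.8,0,0,0,0.0665])

```text
t: 1.85
eef_pos: [0.5309, 0.1987, 0.4029]
tool_rot: [-0.0, 0.501, 0.866, -0.0]
contact_force: [-0.4, 0.4, 0.2]
gripper_width: 0.546
```

Call:
drive_tool(series=[0.1,-41,-20.3,7,0,0,0.0436,0.1,-41,-20.3,7,0,0,0.0436,0.1,-41,-20.3,7,0,0,0.0436,0.1,-41,-20.3,7,0,0,0.0436,0.1,-41,-20.3,7,0,0,0.0436,0.1,-41,-20.3,7,0,0,0.0436,0.1,-41,-20.3,7,0,0,0.0436,0.1,-41,-20.3,7,0,0,0.0436,0.1,-41,-20.3,7,0,0,0.0436,0.1,-41,-20.3,7,0,0,0.0436,0.1,0,0,0,0,0,0,0.1,0,0,0,0,0,0])

```text
t: 3.35
eef_pos: [0.471, -0.2489, 0.333]
tool_rot: [-0.0, 0.675, 0.738, 0.0]
contact_force: [0.4, 0.4, -0.5]
gripper_width: 0.552
```

Run:
```python
from h import *
import pickle
c=cam('wrist','w1.png');pickle.dump(c,open('cw.pkl','wb'))
p,r=pose(); print(p,r.as_matrix(),bot.get_obs()['gripper_width'])
m=np.array([.469,-.252]);y=np.radians(5);ex=np.array([np.cos(y),np.sin(y)]);ey=np.array([-ex[1],ex[0]])
for a in(-4,4):
  for b in(-35,35): print(a,b,proj(c,[*(m+ex*a/1e3+ey*b/1e3),.21]))
```

```text
[ 0.47143895 -0.24830768  0.33313499] [[-8.97222575e-02  9.95966809e-01 -1.78029798e-04]
 [ 9.95966639e-01  8.97223487e-02  5.95893749e-04]
 [ 6.09463647e-04 -1.23846807e-04 -9.99999807e-01]] 0.5496153516185852
-4 -35 [[312.62656762 246.34659324]]
-4 35 [[311.93454279 157.11831338]]
4 -35 [[322.96311678 246.35417391]]
4 35 [[323.21635711 157.12369875]]
```

View pics/w1.png

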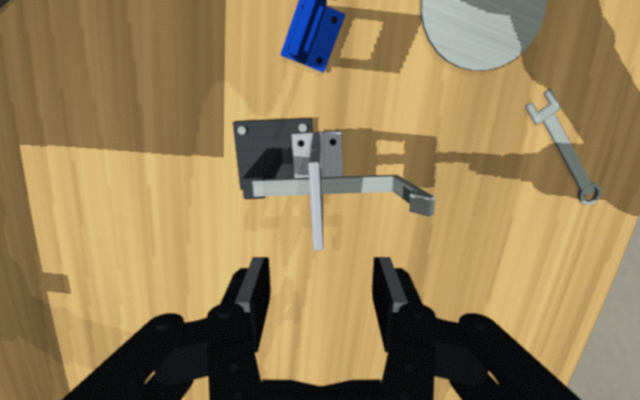

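Wrist view: the bracket's top edge runs from (315,163) to (319,250), and the hook from (255,188) to (392,184) with its tip near (420,205). The bracket is about 1–2 mm off my estimate and turned slightly more.

Run:
```python
from h import *
import pickle
np.set_printoptions(precision=4,suppress=True)
c=pickle.load(open('cw.pkl','rb')); im=c['pixels'].astype(int)
sat=im.max(2)-im.min(2)
pts=[]
for v in range(198,248,3):
    xs=np.where(sat[v,295:340]<22)[0]+295
    if len(xs): pts.append((xs.mean(),v)); print(v,xs.min(),xs.max(),end=' ; ')
W=np.array([atz(c,p,.21)[:2] for p in pts]); f=np.polyfit(W[:,1],W[:,0],1); print('\nyaw',np.degrees(-np.arctan(f[0])))
a,b=atz(c,(315,162.5),.21),atz(c,(319,250),.21); print(a,b,(a+b)/2,np.linalg.norm(a-b),np.degrees(np.arctan2(-(a-b)[0],(a-b)[1])))
h1,h2=atz(c,(260,187.5),.16),atz(c,(385,184),.16);d=h2-h1;print('hook',h1,h2,np.degrees(np.arctan2(d[1],d[0])))
cnt=[atz(c,u,.223) for u in((420,204),(433,207))];print('tip',cnt)
```

```text
198 310 321 ; 201 311 321 ; 204 311 321 ; 207 311 321 ; 210 311 321 ; 213 311 321 ; 216 311 321 ; 219 312 321 ; 222 312 321 ; 225 312 322 ; 228 312 321 ; 231 312 322 ; 234 313 322 ; 237 313 322 ; 240 313 322 ; 243 313 322 ; 246 313 322 ; 
yaw 7.126249212671873
[ 0.4645 -0.2212  0.21  ] [ 0.4732 -0.2899  0.21  ] [ 0.4689 -0.2555  0.21  ] 0.0693047722370753 7.293090331505294
hook [ 0.4182 -0.259   0.16  ] [ 0.5273 -0.2461  0.16  ] 6.709280847328765
tip [array([ 0.5406, -0.2413,  0.223 ]), array([ 0.5503, -0.2428,  0.223 ])]
```

```bash
cat > pl.py <<'E'
import numpy as np, heapq
G=67
seg=[((0,157),(125,157),3),((125,157),(140,223),3),((140,223),(126,209),3),((0,0),(0,157),12),((0,6),(50,6),6)]
def box(x0,x1,z0,z1,s=3):
    X,Z=np.meshgrid(np.linspace(x0,x1,max(2,int((x1-x0)/s)+1)),np.linspace(z0,z1,max(2,int((z1-z0)/s)+1)));return np.c_[X.ravel(),Z.ravel()]
B=np.vstack([box(-4,4,30,80),box(-4,4,-70,-30),box(-28,28,-80,-70),box(-19,19,G-19,G+54,4),box(-43,43,G+54,G+90,5)])
def clr(u,z,t):
    a=np.radians(t);P=np.c_[u+B[:,0]*np.cos(a)-B[:,1]*np.sin(a),z+B[:,0]*np.sin(a)+B[:,1]*np.cos(a)]
    m=99
    for p,q,r in seg:
        p=np.array(p,float);d=np.array(q,float)-p
        s=np.clip((P-p)@d/(d@d),0,1);m=min(m,np.linalg.norm(P-p-s[:,None]*d,axis=1).min()-r)
    return m
if __name__=='__main__':
    from functools import lru_cache
    f=lru_cache(None)(clr)
    S=(60,136,0); D={S:0};pr={};h=[(0,S)]
    while h:
        c,n=heapq.heappop(h)
        if c>D[n]:continue
        if n[1]>=325 and n[2]<=40:break
        for du in(-3,0,3):
            for dz in(-3,0,3):
                for dt in(-5,0,5):
                    k=(n[0]+du,n[1]+dz,n[2]+dt)
                    if k==n or not(30<=k[0]<=230 and 120<=k[1]<=340 and 0<=k[2]<=50):continue
                    m=f(*k)
                    if m<1.5:continue
                    cc=c+(abs(du)+abs(dz)+abs(dt)*.6)*(1+(8/m)**3)
                    if cc<D.get(k,1e9):D[k]=cc;pr[k]=n;heapq.heappush(h,(cc,k))
    else: print('none')
    o=[n]
    while n in pr:n=pr[n];o.append(n)
    print([(*k,round(float(f(*k)),1)) for k in o[::-1]])
E
time python3 pl.py
```

```text
[(60, 136, 0, 6.0), (60, 139, 0, 9.0), (60, 142, 0, 12.0), (60, 145, 0, 15.0), (60, 148, 0, 18.0), (60, 151, 0, 20.0), (60, 154, 5, 23.5), (63, 157, 5, 26.5), (66, 157, 5, 26.5), (69, 157, 5, 26.5), (72, 157, 5, 26.5), (75, 157, 5, 26.5), (78, 157, 5, 26.5), (81, 157, 5, 26.5), (84, 157, 10, 25.8), (87, 157, 10, 25.7), (90, 157, 15, 24.9), (93, 157, 15, 24.1), (93, 157, 20, 23.8), (96, 157, 20, 23.8), (99, 157, 20, 22.6), (102, 157, 25, 22.5), (105, 157, 25, 21.1), (108, 157, 30, 21.0), (111, 157, 30, 19.6), (114, 157, 35, 19.3), (117, 160, 40, 19.6), (120, 160, 40, 19.3), (120, 163, 40, 19.2), (123, 166, 40, 17.2), (123, 169, 40, 16.6), (126, 172, 40, 16.9), (126, 175, 40, 15.3), (126, 178, 40, 14.1), (126, 181, 40, 13.4), (126, 184, 40, 13.2), (126, 187, 40, 12.8), (126, 190, 40, 12.1), (129, 193, 40, 13.3), (129, 196, 40, 13.7), (132, 199, 40, 15.2), (132, 202, 40, 15.3), (135, 205, 40, 17.3), (135, 208, 40, 16.9), (138, 211, 40, 19.2), (138, 214, 40, 18.5), (141, 217, 40, 20.8), (141, 220, 40, 20.1), (141, 223, 40, 19.5), (141, 226, 40, 18.8), (141, 229, 40, 18.1), (141, 232, 40, 17.5), (141, 235, 40, 16.8), (141, 238, 40, 16.1), (141, 241, 40, 15.5), (141, 244, 40, 14.8), (141, 247, 40, 14.3), (141, 250, 40, 14.3), (141, 253, 40, 14.8), (141, 256, 40, 15.8), (141, 259, 40, 17.1), (141, 262, 40, 18.8), (141, 265, 40, 20.8), (141, 268, 40, 22.7), (141, 271, 40, 24.6), (141, 274, 40, 25.5), (141, 277, 40, 24.8), (141, 280, 40, 24.2), (141, 283, 40, 23.5), (141, 286, 40, 22.8), (141, 289, 40, 22.2), (141, 292, 40, 21.7), (141, 295, 40, 21.5), (141, 298, 40, 21.8), (141, 301, 40, 22.4), (141, 304, 40, 23.3), (141, 307, 40, 24.5), (141, 310, 40, 26.0), (141, 313, 40, 27.7), (141, 316, 40, 29.6), (141, 319, 40, 31.5), (141, 322, 40, 33.4), (141, 325, 40, 35.3)]
real	0m12.863s
user	0m13.098s
sys	0m0.085s
```

Run:
```python
from h import *
p,r=pose(); print(p)
plan(p,r,np.array([.4685,-.2555,.200]),tool(np.radians(7.0)),6)
```

```text
[ 0.47143895 -0.24830768  0.33313499]
6 x [-1.1, -0.6, 22.2] [-0.0, -0.0001, -0.0054]
```

Call:
drive_tool(series=[0.1,-1.1,-0.6,22.2,0,0,-0.0054,0.1,-1.1,-0.6,22.2,0,0,-0.0054,0.1,-1.1,-0.6,22.2,0,0,-0.0054,0.1,-1.1,-0.6,22.2,0,0,-0.0054,0.1,-1.1,-0.6,22.2,0,0,-0.0054,0.1,-1.1,-0.6,22.2,0,0,-0.0054,0.1,0,0,0,0,0,0])

```text
t: 4.28
eef_pos: [0.4678, -0.2546, 0.1988]
tool_rot: [-0.002, 0.662, 0.749, -0.001]
contact_force: [0.7, 0.3, 0.3]
gripper_width: 0.548
```

Call:
drive_tool(series=[-1,0,0,0,0,0,0,-1,0,0,0,0,0,0,-1,0,0,0,0,0,0,-1,0,0,0,0,0,0,-1,0,0,0,0,0,0,-1,0,0,0,0,0,0], force=80)

```text
t: 5.03
eef_pos: [0.4684, -0.2565, 0.2012]
tool_rot: [0.0, 0.663, 0.748, 0.001]
contact_force: [-0.8, 1.6, 5.8]
gripper_width: 0.078
```

Run:
```python
from h import *
np.set_printoptions(precision=4,suppress=True)
p,r=pose(); print(p,np.degrees(r.as_euler('xyz')),bot.get_obs()['gripper_width'],bot.get_obs()['contact_force'])
a=cam('side')['pixels'][60:195,270:400]; b=cam('scene')['pixels'][60:195,155:285]
z=lambda i:cv2.convertScaleAbs(cv2.resize(i,None,fx=3,fy=3,interpolation=cv2.INTER_CUBIC),alpha=1.5)
cv2.imwrite('pics/g1.png',np.hstack([z(b),z(a)]))
```

```text
[ 0.4684 -0.2565  0.2012] [179.9183  -0.0076  96.899 ] 0.07782135458583063 [-0.7707  1.5838  5.7607]
```

View pics/g1.png

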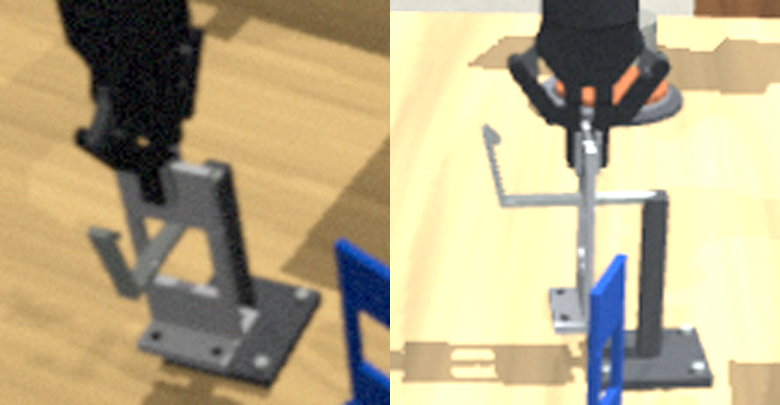

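The bracket is gripped on its band, with the finger at (153,180) in the left panel and the window still around the hook arm. The planned path has at least 12 mm clearance.

```bash
cat >> h.py <<'E'
OFF=np.array([.001,0,.071]); Y=np.radians(6.9); m0=np.array([.4685,-.2555,.130]); ex=np.array([np.cos(Y),np.sin(Y),0])
def tcp(u,z,t):
    r=tool(Y,np.radians(t)); m=m0+ex*(u-59)/1e3; m[2]=z/1e3
    return m-r.apply(OFF),r
def seq(W,start=None):
    a=start or pose()
    for (*w,n) in W: a=plan(*a,*tcp(*w),n)
E
python3 - <<'E'
from h import *
seq([(60,157,0,4),(90,157,15,4),(117,160,40,7),(126,178,40,3),(127,191,40,2),(141,223,40,4),(141,262,40,3),(141,330,40,4)])
for w in[(59,130,0),(117,160,40),(141,330,40)]: print(tcp(*w)[0])
E
```

```text
4 x [-0.0, 0.3, -6.7] [0.0003, -0.0, 0.0]
4 x [-0.0, 2.8, 0.9] [-0.0654, 0.0, 0.0]
7 x [0.0, -0.7, 1.4] [-0.0623, 0.0, -0.0]
3 x [0.0, 6.2, -2.7] [0.0, 0.0, 0.0]
2 x [-0.0, 4.6, -4.7] [0.0, 0.0, 0.0]
4 x [0.0, 7.8, -3.9] [0.0, 0.0, 0.0]
3 x [0.0, 8.4, -10.0] [0.0, 0.0, 0.0]
4 x [0.0, 10.9, -13.0] [0.0, 0.0, 0.0]
[ 0.46862014 -0.25649276  0.201     ]
[ 0.48089268 -0.25500762  0.21438916]
[ 0.50471886 -0.25212433  0.38438916]
```

Call:
drive_tool(series=[-1,0,0,-6.7,0,0,0,-1,0,0,-6.7,0,0,0,-1,0,0,-6.7,0,0,0,-1,0,0.3,-6.7,0,0,0,-1,0,2.8,0.9,-0.0654,0,0,-1,0,2.8,0.9,-0.0654,0,0,-1,0,2.8,0.9,-0.0654,0,0,-1,0,2.8,0.9,-0.0654,0,0])

```text
t: 6.12
eef_pos: [0.4797, -0.255, 0.2247]
tool_rot: [0.087, 0.657, 0.742, 0.098]
contact_force: [0.1, -0.1, -2.5]
gripper_width: 0.075
```

Call:
drive_tool(series=[-1,0,-0.7,1.4,-0.0623,0,0,-1,0,-0.7,1.4,-0.0623,0,0,-1,0,-0.7,1.4,-0.0623,0,0,-1,0,-0.7,1.4,-0.0623,0,0,-1,0,-0.7,1.4,-0.0623,0,0,-1,0,-0.7,1.4,-0.0623,0,0,-1,0,-0.7,1.4,-0.0623,0,0,-1,0,0,0,0,0,0,-1,0,0,0,0,0,0])

```text
t: 7.25
eef_pos: [0.4796, -0.2557, 0.2138]
tool_rot: [0.223, 0.625, 0.705, 0.252]
contact_force: [0.5, 0.4, -2.3]
gripper_width: 0.079
```

Run:
```python
from h import *
np.set_printoptions(precision=4,suppress=True)
p,r=pose(); print(p,(r.inv()*tcp(117,160,40)[1]).as_rotvec(),bot.get_obs()['gripper_width'],bot.get_obs()['contact_force'])
a=cam('side')['pixels'][60:195,270:400]; b=cam('scene')['pixels'][60:195,155:285]
z=lambda i:cv2.convertScaleAbs(cv2.resize(i,None,fx=3,fy=3,interpolation=cv2.INTER_CUBIC),alpha=1.5)
cv2.imwrite('pics/g2.png',np.hstack([z(b),z(a)]))
seq([(126,178,40,3),(127,191,40,2),(141,223,40,4),(141,262,40,3),(141,330,40,4)])
```

```text
[ 0.4796 -0.2557  0.2138] [-0.0112  0.0001 -0.0002] 0.07887866963491393 [ 0.4689  0.3558 -2.3347]
3 x [-0.1, 6.4, -2.7] [-0.0036, -0.0003, 0.0006]
2 x [-0.0, 4.6, -4.7] [0.0, 0.0, 0.0]
4 x [0.0, 7.8, -3.9] [0.0, 0.0, 0.0]
3 x [0.0, 8.4, -10.0] [0.0, 0.0, 0.0]
4 x [0.0, 10.9, -13.0] [0.0, 0.0, 0.0]
```

View pics/g2.png

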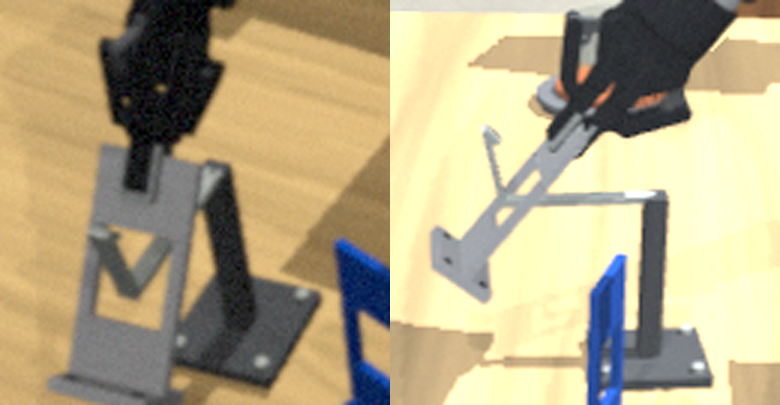

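The bracket is tilted 40° with the hook inside its window at (130,260) left and (500,200) right. Wrist force is just the weight, so I continue upward.

Call:
drive_tool(series=[-1,0,6.4,-2.7,-0.0036,0,0,-1,0,6.4,-2.7,-0.0036,0,0,-1,0,6.4,-2.7,-0.0036,0,0,-1,0,4.6,-4.7,0,0,0,-1,0,4.6,-4.7,0,0,0,-1,0,7.8,-3.9,0,0,0,-1,0,7.8,-3.9,0,0,0,-1,0,7.8,-3.9,0,0,0,-1,0,7.8,-3.9,0,0,0])

```text
t: 8.48
eef_pos: [0.5037, -0.2521, 0.2775]
tool_rot: [0.227, 0.623, 0.703, 0.256]
contact_force: [-0.1, -0.1, -3.0]
gripper_width: 0.079
```

Call:
drive_tool(series=[-1,0,8.4,-10,0,0,0,-1,0,8.4,-10,0,0,0,-1,0,8.4,-10,0,0,0,-1,0,10.9,-13,0,0,0,-1,0,10.9,-13,0,0,0,-1,0,10.9,-13,0,0,0,-1,0,10.9,-13,0,0,0,-1,0,0,0,0,0,0])

```text
t: 9.48
eef_pos: [0.504, -0.2525, 0.3857]
tool_rot: [0.228, 0.623, 0.703, 0.256]
contact_force: [-0.1, -0.7, -4.1]
gripper_width: 0.08
```

Run:
```python
from h import *
np.set_printoptions(precision=4,suppress=True)
p,r=pose(); print(p,tcp(141,330,40)[0],bot.get_obs()['gripper_width'],bot.get_obs()['contact_force'],np.round(bot.get_obs()['q'],2))
a=cam('side')['pixels'][20:240,180:420]; b=cam('scene')['pixels'][60:340,155:355]
z=lambda i,f:cv2.convertScaleAbs(cv2.resize(i,(int(i.shape[1]*f),440),interpolation=cv2.INTER_CUBIC),alpha=1.5)
cv2.imwrite('pics/g3.png',np.hstack([z(b,440/280),z(a,2)]))
def up(x,y,z,yaw):
    r=tool(yaw);return np.array([x,y,z])-r.apply(OFF),r
A=tcp(150,340,0); plan(p,r,*A,6)
for yw in(Y,):
    B=up(.645,-.053,.16,yw); plan(*A,*up(.645,-.053,.24,yw),8); plan(*up(.645,-.053,.24,yw),*B,4)
```

```text
[ 0.504  -0.2525  0.3857] [ 0.5047 -0.2521  0.3844] 0.0796199328506057 [-0.0902 -0.6542 -4.0692] [ 0.37 -0.04  0.2   2.07 -0.71  0.67  1.17]
6 x [0.0, 10.4, -0.2] [0.1167, 0.0001, 0.0001]
8 x [22.5, 13.6, 12.5] [0.0, 0.0, 0.0]
4 x [0.0, 0.0, 20.0] [0.0, 0.0, 0.0]
```

View pics/g3.png

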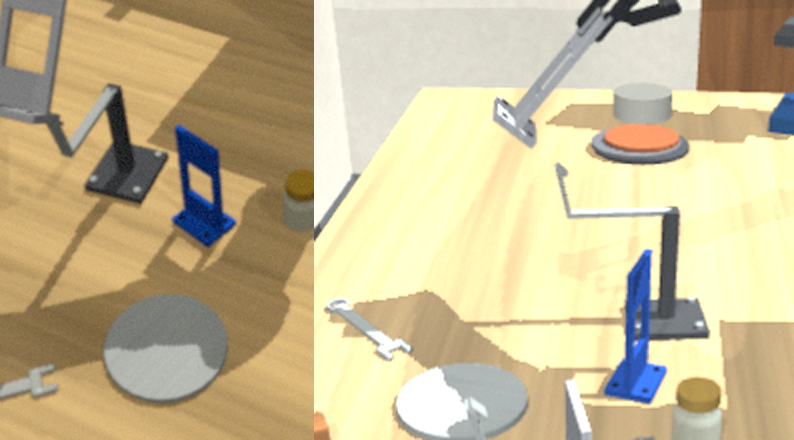

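The bracket is clear of the hook, with the foot at (515,120) right and above the tip at (560,170). Next I set it upright and go over the plate.

Call:
drive_tool(series=[-1,0,10.4,-0.2,0.1167,0,0,-1,0,10.4,-0.2,0.1167,0,0,-1,0,10.4,-0.2,0.1167,0,0,-1,0,10.4,-0.2,0.1167,0,0,-1,0,10.4,-0.2,0.1167,0,0,-1,0,10.4,-0.2,0.1167,0,0])

```text
t: 10.32
eef_pos: [0.5594, -0.2452, 0.4087]
tool_rot: [-0.003, 0.663, 0.748, -0.002]
contact_force: [0.8, -0.1, -2.4]
gripper_width: 0.077
```

Call:
drive_tool(series=[-1,22.5,13.6,12.5,0,0,0,-1,22.5,13.6,12.5,0,0,0,-1,22.5,13.6,12.5,0,0,0,-1,22.5,13.6,12.5,0,0,0,-1,22.5,13.6,12.5,0,0,0,-1,22.5,13.6,12.5,0,0,0,-1,22.5,13.6,12.5,0,0,0,-1,22.5,13.6,12.5,0,0,0,-1,0,0,20,0,0,0,-1,0,0,20,0,0,0,-1,0,0,0,0,0,0,-1,0,0,0,0,0,0])

```text
t: 11.82
eef_pos: [0.6454, -0.0535, 0.2695]
tool_rot: [-0.001, 0.663, 0.749, -0.0]
contact_force: [-0.2, -0.8, -1.4]
gripper_width: 0.075
```

Run:
```python
from h import *
import pickle
np.set_printoptions(precision=4,suppress=True)
p,r=pose(); print(p,r.as_matrix()[:,2],bot.get_obs()['gripper_width'],bot.get_obs()['contact_force'])
C={n:cam(n) for n in('scene','side','wrist')};pickle.dump(C,open('c2.pkl','wb'))
z=lambda n,x0,y0,x1,y1,f:cv2.resize(C[n]['pixels'][y0:y1,x0:x1],None,fx=f,fy=f,interpolation=cv2.INTER_CUBIC)
top=np.hstack([z('scene',190,120,330,330,2),z('side',180,70,320,280,2)])
w=z('wrist',200,60,440,400,420/340)
cv2.imwrite('pics/p1.png',np.hstack([top,w])[:, :800]); print(top.shape,w.shape)
```

```text
[ 0.6454 -0.0535  0.2695] [-0.0018  0.0007 -1.    ] 0.07538202863052695 [-0.1513 -0.8274 -1.3754]
(420, 560, 3) (420, 296, 3)
```

View pics/p1.png

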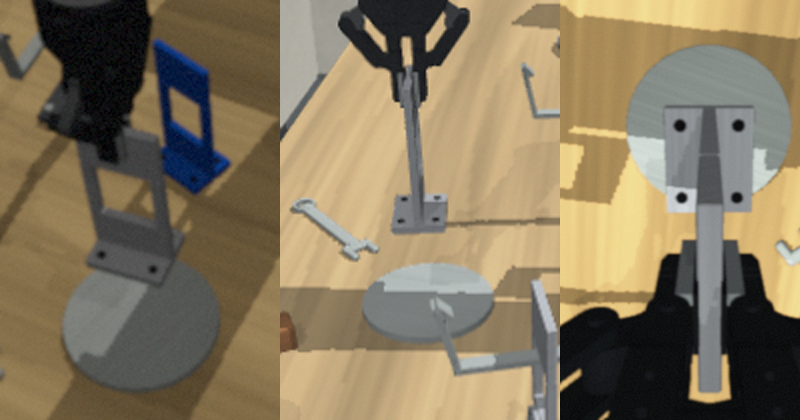

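Run:
```python
from h import *
import pickle
from scipy.optimize import least_squares
np.set_printoptions(precision=4,suppress=True)
C=pickle.load(open('c2.pkl','rb'));w=C['wrist']
k=340/420
def fit(P):
    P=np.array(P);return least_squares(lambda v:np.hypot(P[:,0]-v[0],P[:,1]-v[1])-.075,[.645,-.053])
V=[(626,128),(791,130),(708,45),(649,73),(767,73),(776,174),(642,168)]
P=[atz(w,(200+(x-560)*k,60+y*k),.01)[:2] for x,y in V]
f=fit(P);print('wrist',f.x,f.fun)
S=C['scene'];V=[(63,325),(219,322),(140,391),(85,370),(200,368),(80,287)]
f=fit([atz(S,(190+x/2,120+y/2),.01)[:2] for x,y in V[:2]+V[5:]]);print('scene',f.x,f.fun)
D=C['side'];V=[(363,300),(494,298),(428,263),(385,272),(470,271)]
f=fit([atz(D,(180+(x-280)/2,70+y/2),.01)[:2] for x,y in V]);print('side',f.x,f.fun)
# bracket foot check: corners top front edge predicted vs triangulated
p,r=pose();m=p+r.apply(OFF);print('mid',m)
V=[(680,126),(738,125),(681,198),(737,198)]
P=np.array([atz(w,(200+(x-560)*k,60+y*k),m[2]-.07)for x,y in V]);print(P.mean(0),np.linalg.norm(P[0]-P[1]),np.linalg.norm(P[0]-P[2]))
fe=tri((S,(190+87/2,120+262/2)),(D,(180+(393-280)/2,70+223/2)));print('foot far-front corner',fe, 'expected top', m+[.028,-.035,-.07])
```

```text
wrist [ 0.6466 -0.0607] [ 0.0004 -0.001   0.0006 -0.001  -0.0026 -0.0006 -0.0034]
scene [ 0.6519 -0.0556] [-0.0011 -0.0011 -0.    ]
side [ 0.6429 -0.0529] [-0.0025  0.001  -0.0002  0.0029 -0.0025]
mid [ 0.6455 -0.0526  0.1993]
[ 0.6455 -0.0529  0.1293] 0.03589368603344486 0.04801417899533133
foot far-front corner (array([ 0.673 , -0.0855,  0.0986]), [np.float64(0.011635226351139784), np.float64(0.011635226351139796)]) expected top [ 0.6735 -0.0876  0.1293]
```

Call:
drive_tool(series=[-1,-4,0,20,0,0,0,-1,0,0,20,0,0,0,-1,0,0,20,0,0,0,-1,0,0,18,0,0,0,-1,0,0,14,0,0,0,-1,0,0,8,0,0,0,-1,0,0,3,0,0,0,-1,0,0,0,0,0,0,-1,0,0,0,0,0,0])

```text
t: 13.1
eef_pos: [0.6458, -0.0575, 0.1669]
tool_rot: [-0.0, 0.663, 0.749, -0.0]
contact_force: [0.3, 0.7, -2.2]
gripper_width: 0.08
```

Call:
drive_tool(series=[-1,0,0,1.5,0,0,0,-1,0,0,1.5,0,0,0,-1,0,0,0,0,0,0])

```text
t: 13.48
eef_pos: [0.6453, -0.0574, 0.1631]
tool_rot: [-0.001, 0.663, 0.749, -0.001]
contact_force: [0.2, -0.1, -2.6]
gripper_width: 0.078
```

Expected contact is at TCP z of about 0.161; I creep on.

Call:
drive_tool(series=[-1,0,0,1,0,0,0,-1,0,0,1,0,0,0,-1,0,0,0,0,0,0])

```text
t: 13.85
eef_pos: [0.6456, -0.0574, 0.1615]
tool_rot: [-0.001, 0.663, 0.749, -0.0]
contact_force: [-0.3, 0.4, -0.3]
gripper_width: 0.084
```

Call:
drive_tool(series=[-1,0,0,1,0,0,0,-1,0,0,0,0,0,0])

```text
t: 14.1
eef_pos: [0.6458, -0.0573, 0.1614]
tool_rot: [-0.001, 0.663, 0.749, -0.0]
contact_force: [-2.4, 1.0, 6.3]
gripper_width: 0.079
```

Contact was made (+6 N). I look once, then release.

Call:
drive_tool(series=[-0.7,0,0,0,0,0,0,-0.5,0,0,0,0,0,0,-0.3,0,0,0,0,0,0,-0.2,0,0,0,0,0,0,-0.2,0,0,0,0,0,0])

```text
t: 14.72
eef_pos: [0.6454, -0.0574, 0.1602]
tool_rot: [-0.001, 0.663, 0.749, -0.001]
contact_force: [-0.4, 1.0, 0.2]
gripper_width: 0.401
```

Call:
drive_tool(series=[-0.2,0,0,-10,0,0,0,-0.2,0,0,-15,0,0,0,-0.2,0,0,-20,0,0,0,-0.2,0,0,-30,0,0,0,-0.2,0,0,-35,0,0,0,-0.2,0,0,-40,0,0,0,-0.2,0,0,0,0,0,0,-0.2,0,0,0,0,0,0])

```text
t: 15.72
eef_pos: [0.6455, -0.0575, 0.3107]
tool_rot: [-0.001, 0.663, 0.749, -0.0]
contact_force: [-0.7, -0.4, -0.6]
gripper_width: 0.4
```

Run:
```python
from h import *
np.set_printoptions(precision=4,suppress=True)
o=bot.get_obs();print(o['eef_pos'],o['contact_force'])
C={n:cam(n) for n in('scene','side','wrist')}
z=lambda n,x0,y0,x1,y1,f:cv2.resize(C[n]['pixels'][y0:y1,x0:x1],None,fx=f,fy=f,interpolation=cv2.INTER_CUBIC)
cv2.imwrite('pics/p2.png',np.hstack([z('scene',190,160,330,330,2),z('side',180,70,320,240,2),z('wrist',240,20,440,360,1)]))
cv2.imwrite('pics/scene9.png',C['scene']['pixels'])
# lamp stayed? compare images near the lamp
for n,b in(('scene',(195,290,395,490)),('side',(200,320,280,345))):
    a=cv2.imread(f'pics/{n}0.png').astype(np.float32);c=C[n]['pixels'].astype(np.float32);y0,y1,x0,x1=b
    g=lambda i:cv2.cvtColor(i[y0:y1,x0:x1],cv2.COLOR_BGR2GRAY)
    print(n,cv2.phaseCorrelate(g(a),g(c)))
```

```text
[ 0.6455 -0.0575  0.3107] [-0.7203 -0.4092 -0.6296]
scene ((-0.03823806486323633, -0.10224366464007062), 0.7953483568918374)
side ((0.13923593440035376, -0.0320717439649556), 0.6115733557277255)
```

View pics/p2.png

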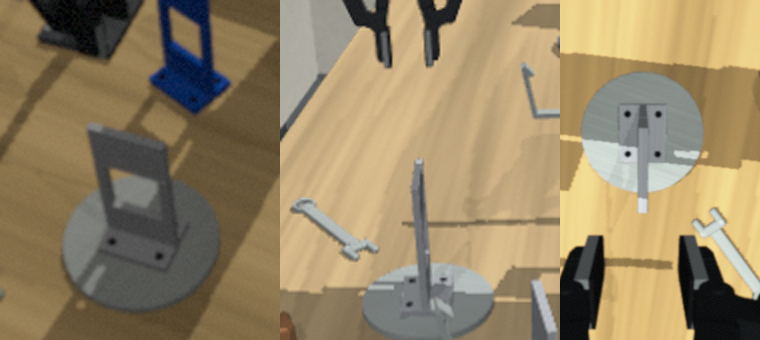

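The bracket stands upright in the middle of the plate: foot centre at (642,134) against plate centre (642,131) in the wrist panel. The gripper is clear and the lamp part has not moved.

```bash
python3 -c "
from h import *
print(bot.hand_in())"
```

```text
the job is handed in; nothing more can be done
None
```

The footed bracket is off its hook and stands upright on its foot in the middle of the round plate. I handed the job in at about 16 s. I raised it, tilted it 40° with its top toward the post, passed it up over the barb, then lowered it to light contact (about 6 N) and released it.

**Last checks:**
- **Bracket:** the final pictures show it upright, with the foot within a few mm of the plate's centre.
- **Gripper:** it is open and about 0.15 m above the release height, with wrist force near zero.
- **Lamp part:** it has not moved; its image shifted less than 0.2 px in both fixed cameras.

**Disagreements:**
- **Plate centre:** the three cameras' estimates differed by up to about 9 mm. I used a middle value; the tolerance is 30 mm.
- **Foot corner:** before lowering, one rough foot-corner triangulation from two views came out about 30 mm too low, with a 12 mm residual. I discarded it, and contact came at the expected height.

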